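Open the touch-latch cupboard

ROBOT

A 6-joint arm with a two-finger parallel gripper is mounted at the origin on the work surface. World frame = base frame: x ahead of the robot, y to its left, z up, the work surface at z = 0. Lengths are in mm, angles in rad, forces in N, time in s.
With the tool pointing down it reaches from about 300 to 850 mm from the base axis. Payload 5.4 kg.
Tool frame: the origin (TCP) lies at the very end of the fingers, on their centre line; the grasp point (between the pads) lies 19 mm behind it (bot.grip_depth is the distance from the TCP to the grasp point, in mm); z points along the fingers, y is the line along which they close (so a half turn about z gives the same grasp; the last joint's range is limited). The gripper opens to 85 mm and grips with 20 to 120 N. Pads are 22 mm wide; open, the fingers measure 114 mm over their backs; the gripper's body (76 mm by 85 mm) begins 54 mm behind the grasp point. The pads swing forward as they close: fully open they stand 13 mm farther back than shut.
Start: joints at [-1.524, 0.158, 1.597, -0, 1.386, -0.21], TCP at [146.019, -556.134, 231.299] pointing down, gripper open.
Joint ranges: [-2.91, 2.91], [-0.94, 2.29], [0.18, 2.7], [-1.29, 4.43], [0.17, 2.64], [-3, 3]. Speed limits (rad/s): [2.57, 2.57, 3.14, 3.14, 3.14, 3.14].

INTERFACE

Orientations are given as a rotation vector (axis times angle).
In Python, from rig import bot gives the robot as it stands.
- The arm moves only by the tool apply_moves, never from a script. Its argument "commands" is a list of rows, each a list of 3 entries, a list of its own where there are three numbers: the shift along the tool's x, y, z in m, then the turn about the tool's z in degrees, then the closure, from 0 (fully open) to 1 (shut). In form: [[[tx, ty, tz], twist, claw], ...]. A call has 1 to 20 rows; each row shifts and turns the commanded pose from where the row before left it, along the tool's axes as they then stand; what a row does not reach is not made up. A row lasts 1/12 s, in which the tool goes at most 41.7 mm and 7.16 degrees, less where a joint would pass 70% of its speed; a pose out of reach is approached as far as the arm can. A call with a gripper value outside its range is refused whole. The fingers move at their own pace and stop on an object; "force" is the grip in N (left out, the last holds). Time passes only in rows, so rows that do not move let the fingers close. It gives the time, the measured TCP pose, the force, the opening and the grip force at its end, in the units of the state.
- bot.sense(): the state, without advancing time (a new reading comes with each control period).
- bot.capture(name): name is "side" or "top"; returns a dict with "frame" (400x640x3 uint8, red, green, blue), "fx", "fy", "cx", "cy" (pixels), "k1" (the pictures are not rectified: a ray, as slopes to the right and down, at radius r is drawn at 1 + k1 r^2 times it, then the intrinsics apply), "origin" and "attitude" of the camera in the world. Camera axes: x right, y down, z forward; pixel columns grow to the right and rows downward; lengths in mm; the calibration is good to about 2 mm. A picture is of the moment at which its call begins. There is no depth.
- bot.hand_in(): hands the job in; it is judged then, once.
The state is a dict: "clock": time; "qpos": joint angles; "joint_vel": joint speeds; "tau": joint torques, N m; "tcp_pos": TCP position; "tcp_rot": TCP orientation; "ft_force": force on the tool from outside, world axes, zero at the start; "moment": the same for the moment, N m; "gripper_width": finger opening in mm; "grip_force": force on a finger pad.
Only numpy, scipy, OpenCV 4.12 (cv2) and the standard library are available. Lean on these libraries where they do the work, as an engineer would, in place of code of your own. Each camera call takes 0.05 s, during which the arm holds its last target. There are 200 camera calls.

TASK

Open the yellow cupboard on the awning bench: it has no handle, so push its door in at the touch plate until the catch lets go, take the hand away so that the spring sets the door ajar, then push the door from behind with the outside of the fingers until it stands wide open, about square to the cupboard's front. Leave the blue cupboard shut, do not pick up or shift any of the loose things, and finish clear of everything.

Things in the scene. Friction and masses are not known exactly. Their poses are not given: they have to be found in the camera images.
- yellow_cupboard: yellow handleless bench cupboard, fixed: 150 mm deep (x), 220 wide (y), 240 tall (z), walls 10 mm. Origin: centre of the carcass's underside; own -x points out of the front, towards the robot, +y to the hinge side. The door hangs 8 mm in front of the carcass. It and the blue one stand side by side, either on the left
- yellow_door (a joint): door angle, rad: 0 shut and latched, grows as it opens (stop 1.9), negative = pushed in (stop -0.036, 7 mm at the pad). Push-to-open catch: pushed in 4 mm or more at the pad (about 3 to 4 N) it lets go; when the push ends a spring swings the door to 0.5 rad within about 1 s. From there it stays where it is left (hinge friction 0.08 N m). Shut, it cannot be pried open; it does not latch again
- yellow_pad (a point): press point on the yellow door's front face: black 24 mm dot on a white touch plate, 44 mm wide, that wraps over the door's top edge. 29 mm from the free edge, 37 mm below the door's top, 199 mm above the table. Moves with the door; its -x axis points out of the front face, +y along the door to the hinge
- yellow_hinge (a point): top of the yellow door's vertical hinge axis, 236 mm above the table, in the plane of its back face, at its edge on the cupboard's own +y side (left, seen from the robot). Door: 16 mm thick, 214 wide, 232 tall (top 236 mm above the table); opens clockwise seen from above. Fittings on its back are all lower than 130 mm above the table
- yellow_edge (a point): top of the yellow door's free edge, on its back face, 214 mm from the hinge axis, 236 mm above the table; moves with the door
- blue_cupboard: blue cupboard of the same size, mirrored (door hinged on its own -y side); fixed; origin: centre of the underside of the carcass. To be left shut
- blue_door (a joint): angle of the blue cupboard's door, rad, 0 = shut and latched; the same catch and spring
- tin_red: red round tin, 60 mm across, 90 mm tall, stored inside the yellow cupboard against its back wall; origin: centre of its underside. Loose, to be left alone
- tin_green: green round tin, 60 mm across, 90 mm tall, stored inside the yellow cupboard against its back wall; origin: centre of its underside. Loose, to be left alone
- spray_can: white and orange spray can, 60 mm across, 130 mm tall, standing on the table in front of the cupboards, between them; origin: centre of its underside. Loose, to be left alone
- glue_bottle: white bottle with a red cap, 64 mm across, 150 mm tall, standing on the table to the left; origin: centre of its underside. Loose, to be left alone
- tape_roll: grey roll of tape lying flat, 100 mm across, 48 mm tall, on the table to the right; origin: centre of its underside. Loose, to be left alone
- spanner: steel spanner lying flat on the table, far left; origin: under its middle. Loose, to be left alone
- screwdriver: red-handled screwdriver lying on the table, far right; origin: under its middle. Loose, to be left alone
- parts_bin: small green open bin, 120 x 100 x 60 mm, on the table at the right; origin: centre of its underside. Loose, to be left alone

How it is judged:
By the outcome, as a careful person would: the job done as asked, in the order asked, and still so for the second after the job is handed in, with the robot touching nothing.
It also fails if it takes over 51 s, if anything falls off the work surface, if the arm or the gripper's body presses on something with over 40 N, if the wrist force passes 120 N, or if a joint passes its speed limit or range.

## Working session

There is one attempt and no reset: what is moved stays moved. The work goes in short steps, Python scripts to look and compute and a tool call to move; the robot and the scene stay as the last step left them, time stands still between calls to the robot, and variables do not carry over. Pictures are saved under pics/ and viewed, at most 10 in all, crops included, and the job is handed in when it is done.

Besides the shell and the picture viewer there is one more tool, called after "Call:" by a JSON object that holds its "method" and its "body", one argument or row to a line. apply_moves: Moves the arm, as the interface text tells. Its arguments: {"type":"object","properties":{"commands":{"type":"array","items":{"type":"array"}},"force":{"type":"number"}},"required":["commands"]}

```bash
ls; mkdir -p pics; cat > h.py <<'E'
import numpy as np, cv2
from scipy.spatial.transform import Rotation as R
from rig import bot
def att(c):
    a=np.array(c["attitude"],float)
    return a if a.shape==(3,3) else R.from_rotvec(a).as_matrix()
def ray(c,u,v):
    k=np.array([[c["fx"],0,c["cx"]],[0,c["fy"],c["cy"]],[0,0,1.]])
    p=cv2.undistortPoints(np.array([[[u,v]]],float),k,np.array([c["k1"],0,0,0.]))[0,0]
    d=att(c)@np.array([p[0],p[1],1]); return np.array(c["origin"],float),d/np.linalg.norm(d)
def onz(c,u,v,z):
    o,d=ray(c,u,v); return o+d*(z-o[2])/d[2]
def tri(c1,p1,c2,p2):
    o1,d1=ray(c1,*p1);o2,d2=ray(c2,*p2)
    s=np.linalg.lstsq(np.c_[d1,-d2],o2-o1,rcond=None)[0]
    a=o1+s[0]*d1;b=o2+s[1]*d2; return (a+b)/2,np.linalg.norm(a-b)
E
python3 - <<'E'
from h import *
import pickle
s=bot.sense();print(s)
C={}
for n in("side","top"):
    c=bot.capture(n);C[n]=c;cv2.imwrite(f"pics/{n}0.png",c["frame"][:,:,::-1]);print({k:v for k,v in c.items() if k!="frame"})
pickle.dump(C,open("c0.pkl","wb"))
E
```

```text
pics
{'clock': 0.0, 'qpos': array([-1.52412713e+00,  1.59040226e-01,  1.59825396e+00,  1.07669996e-05,
        1.38620057e+00, -2.10103996e-01]), 'joint_vel': array([-6.34711335e-04,  2.47566266e-04, -5.75756864e-05,  7.61812424e-05,
       -8.25490359e-04,  1.41172449e-03]), 'tau': array([ 1.57163271e-03, -3.96003735e+01, -3.31430018e+01, -2.94645670e-04,
        8.30115925e-03,  3.16363810e-05]), 'tcp_pos': array([ 145.97903938, -555.53286548,  230.31098012]), 'tcp_rot': array([-3.11385768e+00, -4.01985555e-01, -2.60293873e-04]), 'ft_force': array([-0.83054521,  0.11556892,  0.58921334]), 'moment': array([-0.01172431, -0.00929733,  0.00535948]), 'grip_force': 0.0, 'gripper_width': 85.18822029000569}
{'fx': 507.5172864235738, 'fy': 507.5172864235738, 'cx': 316.5351166083848, 'cy': 206.7520988823817, 'k1': -0.1492477581774847, 'origin': array([ 924.20117624,  392.50356339, 1870.75046613]), 'attitude': array([-1.2119829 , -2.7140634 ,  0.45639653])}
{'fx': 497.52221574263484, 'fy': 497.52221574263484, 'cx': 324.0372352929076, 'cy': 202.54989018215738, 'k1': 0.04038927600859685, 'origin': array([ 358.44004255,   -5.83265391, 1761.90539025]), 'attitude': array([-2.1618891 ,  2.17712403, -0.07994409])}
```

View pics/side0.png

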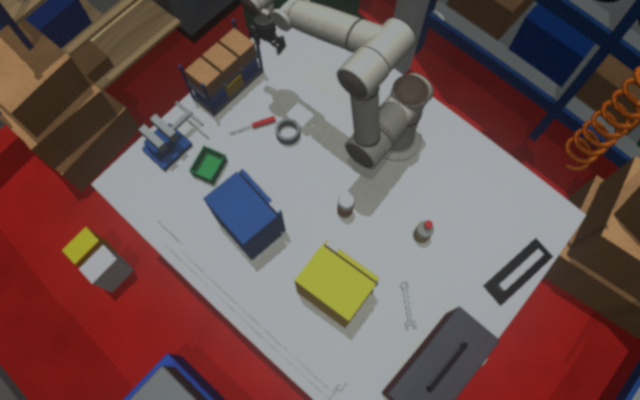

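View pics/top0.png

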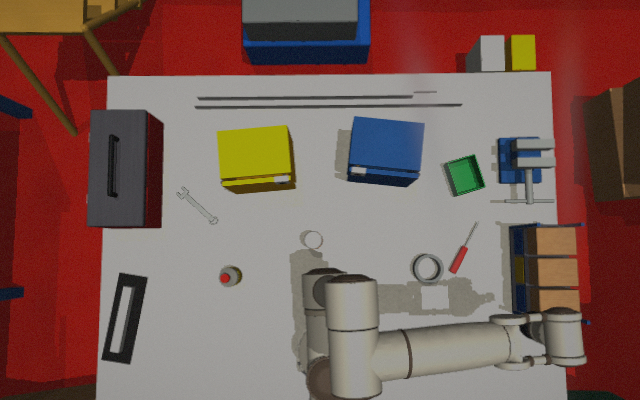

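The top view shows the yellow cupboard at about (257,158) with its white plate at (282,179). The spray can is at (313,240), the glue bottle at (230,276) and the blue cupboard at (386,150). The side view shows yellow at (338,283), the can at (345,205) and the bottle at (424,231). Next I zoom in.

```bash
python3 - <<'E'
from h import *
import pickle
C=pickle.load(open("c0.pkl","rb"))
def crop(n,x,y,w,h):
    return cv2.resize(C[n]["frame"][y:y+h,x:x+w,::-1],(w*8,h*8),interpolation=cv2.INTER_CUBIC)
a=crop("top",210,118,95,75);b=crop("side",290,235,95,75)[:,:]
cv2.imwrite("pics/crop0.png",cv2.resize(np.vstack([a[:, :],b]),(500,790))[:600] if 0 else cv2.resize(np.hstack([a,b]),(800,316)))
cv2.imwrite("pics/cropt.png",a);cv2.imwrite("pics/crops.png",b)
E
```

```text
(no output)
```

View pics/cropt.png

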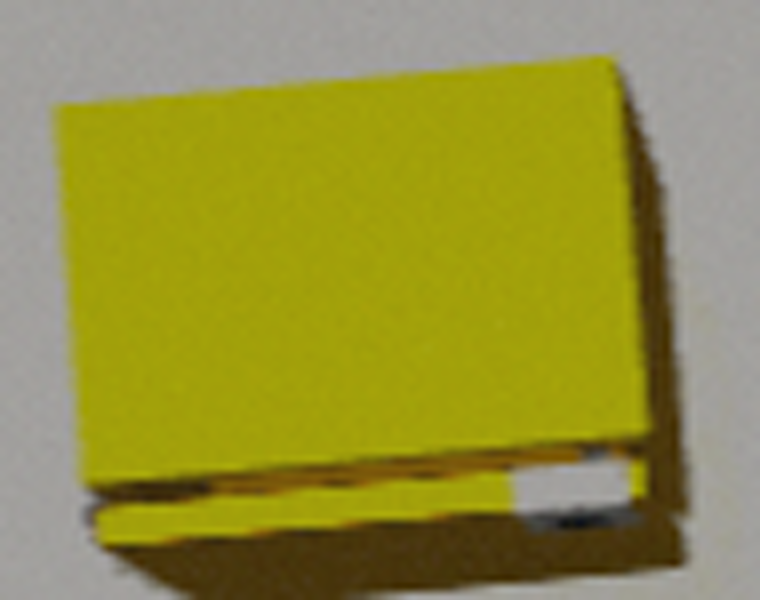

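View pics/crops.png

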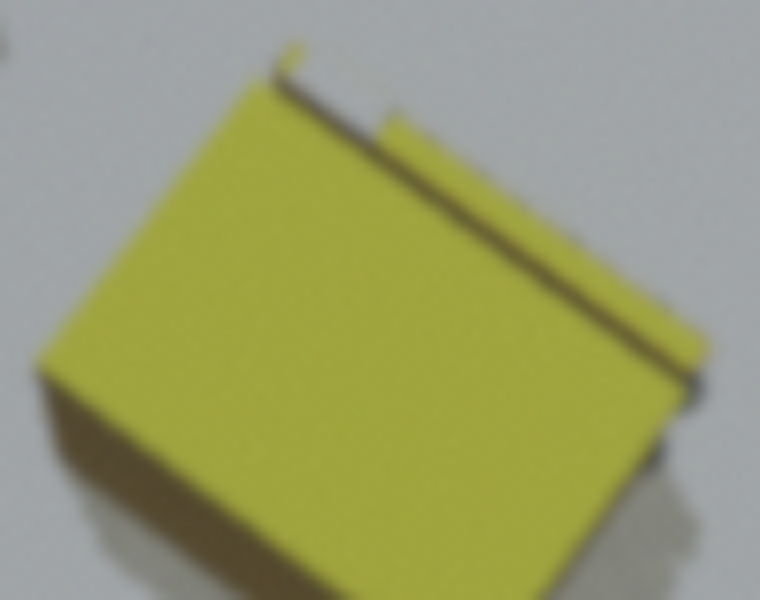

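The crops show the carcass top with front corners near top-crop (90,487) and (648,435) and side-crop (690,388) and (262,82). A dark gap separates the door from the carcass, and the plate is at the right (free) end of the door. Now the measurements.

```bash
python3 - <<'E'
from h import *
import pickle
C=pickle.load(open("c0.pkl","rb"))
q={}
for n,(x,y,w,h) in {"top":(205,110,100,90),"side":(285,230,105,105)}.items():
    im=cv2.resize(C[n]["frame"][y:y+h,x:x+w,::-1],None,fx=8,fy=8,interpolation=cv2.INTER_CUBIC)
    hsv=cv2.cvtColor(im,cv2.COLOR_BGR2HSV)
    m=cv2.inRange(hsv,(22,100,115),(38,255,255)); m=cv2.morphologyEx(m,cv2.MORPH_OPEN,np.ones((9,9)))
    cs=sorted(cv2.findContours(m,cv2.RETR_EXTERNAL,cv2.CHAIN_APPROX_NONE)[0],key=cv2.contourArea)[::-1]
    for c in cs[:2]:
        p=cv2.approxPolyDP(c,25,True)[:,0]
        pp=(p+.5)/8-.5+[x,y]; print(n,cv2.contourArea(c),pp.round(1).tolist(),[onz(C[n],*a,240).round(0)[:2].tolist() for a in pp])
def m2(p,off): return (np.array(p)+.5)/8-.5+off
T,S=C["top"],C["side"]
for nm,t,s in [("FL",(88,487),(690,388)),("FR",(648,437),(262,82)),("BR",(615,58),(40,367))]:
    print(nm,tri(T,m2(t,[210,118]),S,m2(s,[290,235])))
for nm,p,z in [("BL",(55,105),240),("doorFL",(98,545),236),("doorFR",(645,497),236),("doorBL",(95,512),236),("doorBR",(640,462),236),("plateL",(514,513),236),("plateR",(630,505),236),("pad",(578,521),199)]:
    print(nm,onz(T,*m2(p,[210,118]),z).round(1))
for nm,p,z in [("can",(313,240),130),("cap",(225,279),150),("spanA",(181,191),4),("spanB",(215,221),4)]:
    print(nm,onz(T,*p,z).round(0))
print("can tri",tri(T,(313.5,239.5),S,(346,199)),"cap",tri(T,(225,279),S,(428,225)))
E
```

```text
top 217282.5 [[286.6, 125.2], [216.6, 130.8], [219.7, 177.8], [290.4, 171.3]] [[736.0, 131.0], [720.0, 349.0], [572.0, 337.0], [591.0, 119.0]]
top 16820.5 [[273.4, 176.4], [223.9, 180.7], [221.4, 184.9], [273.7, 181.6]] [[575.0, 171.0], [563.0, 324.0], [550.0, 332.0], [559.0, 171.0]]
side 199717.0 [[321.7, 245.6], [295.2, 281.4], [349.6, 320.2], [375.1, 282.9]] [[595.0, 119.0], [743.0, 135.0], [720.0, 348.0], [574.0, 332.0]]
side 13497.5 [[337.3, 251.2], [376.7, 279.8]] [[575.0, 170.0], [562.0, 329.0]]
FL (array([571.00309331, 334.39082277, 237.4440919 ]), np.float64(2.1687561090514786))
FR (array([589.73254884, 118.15433818, 231.73960644]), np.float64(2.397362787042608))
BR (array([739.79603541, 130.78818537, 231.00314946]), np.float64(2.89300578001599))
BL [719.9 349.1 240. ]
doorFL [547.9 331.5 236. ]
doorFR [565. 120. 236.]
doorBL [560.8 332.8 236. ]
doorBR [578.7 121.9 236. ]
plateL [559.2 170.7 236. ]
plateR [561.9 125.8 236. ]
pad [560.6 149.6 199. ]
can [380.  54. 130.]
cap [257. 336. 150.]
spanA [559. 528.   4.]
spanB [451. 405.   4.]
can tri (array([382.3422919 ,  51.13050692, 130.41760601]), np.float64(3.140059241561358)) cap (array([257.45240322, 338.41936149, 127.84729186]), np.float64(6.664990515223371))
```

Call:
{"method": "apply_moves", "body": {
  "commands": [
    [[0,0,-0.0075],-5,1],
    [[0,0,-0.0075],-5,1],
    [[0,0,-0.0075],-5,1],
    [[0,0,-0.0075],-5,1],
    [[0,0,-0.0075],-5,1],
    [[0,0,-0.0075],-5,1],
    [[0,0,-0.0075],-5,1],
    [[0,0,-0.0075],-5,1],
    [[0,0,-0.0075],-5,1],
    [[0,0,-0.0075],-5,1],
    [[0,0,-0.0075],-5,1],
    [[0,0,-0.0075],-5,1],
    [[0,0,-0.0075],-5,1],
    [[0,0,-0.0075],-5,1],
    [[0,0,-0.0075],-5,1],
    [[0,0,-0.0075],-5,1],
    [[0,0,0],0,1]
  ]
}}

```text
clock: 1.52
tcp_pos: [146.1, -556.6, 352.6]
tcp_rot: [2.125, 2.312, -0.002]
ft_force: [0.2, -0.2, -0.6]
gripper_width: 0.2
grip_force: 0.0
```

Call:
{"method": "apply_moves", "body": {
  "commands": [
    [[0.028,0.0175,0],0,1],
    [[0.028,0.0175,0],0,1],
    [[0.028,0.0175,0],0,1],
    [[0.028,0.0175,0],0,1],
    [[0.028,0.0175,0],0,1],
    [[0.028,0.0175,0],0,1],
    [[0.028,0.0175,0],0,1],
    [[0.028,0.0175,0],0,1],
    [[0.028,0.0175,0],0,1],
    [[0.028,0.0175,0],0,1],
    [[0.028,0.0175,0],0,1],
    [[0.028,0.0175,0],0,1]
  ]
}}

```text
clock: 2.52
tcp_pos: [327.9, -202.3, 350.6]
tcp_rot: [-2.132, -2.307, -0.0]
ft_force: [0.4, 0.5, -0.2]
gripper_width: 0.2
grip_force: 0.0
```

Call:
{"method": "apply_moves", "body": {
  "commands": [
    [[0.028,0.0175,0],0,1],
    [[0.028,0.0175,0],0,1],
    [[0.028,0.0175,0],0,1],
    [[0.028,0.0175,0],0,1],
    [[0.028,0.0175,0],0,1],
    [[0.028,0.0175,0],0,1],
    [[0.028,0.0175,0],0,1],
    [[0.028,0.0175,0],0,1],
    [[0.028,0.0175,0],0,1],
    [[0.028,0.0175,0],0,1],
    [[0.028,0.0175,0],0,1],
    [[0.028,0.0175,0],0,1],
    [[0,0,0],0,1],
    [[0,0,0],0,1]
  ]
}}

```text
clock: 3.68
tcp_pos: [509.2, 149.2, 349.9]
tcp_rot: [-2.127, -2.31, 0.003]
ft_force: [-0.7, -0.9, -0.3]
gripper_width: -0.2
grip_force: 0.0
```

Call:
{"method": "apply_moves", "body": {
  "commands": [
    [[0,0,0.02],0,1],
    [[0,0,0.02],0,1],
    [[0,0,0.02],0,1],
    [[0,0,0.02],0,1],
    [[0,0,0.02],0,1],
    [[0,0,0.02],0,1],
    [[0,0,0.02],0,1],
    [[0,0,0.02],0,1],
    [[0,0.01,0],0,1],
    [[0,0.01,0],0,1],
    [[0,0,0],0,1],
    [[0,0,0],0,1]
  ]
}}

```text
clock: 4.68
tcp_pos: [529.1, 148.8, 191.3]
tcp_rot: [-2.131, -2.309, 0.001]
ft_force: [-0.4, 0.6, -0.4]
gripper_width: 0.1
grip_force: 0.0
```

```bash
python3 - <<'E'
from h import *
s=bot.sense();print(s["tcp_pos"],s["ft_force"],s["qpos"])
c=bot.capture("top")
d=bot.capture("side")
a=cv2.resize(c["frame"][110:210,205:325,::-1],None,fx=6,fy=6,interpolation=cv2.INTER_CUBIC)[:, :390*1]
a=cv2.resize(c["frame"][110:210,215:315,::-1],(400,400),interpolation=cv2.INTER_CUBIC)
b=cv2.resize(d["frame"][215:315,285:385,::-1],(400,400),interpolation=cv2.INTER_CUBIC)
cv2.imwrite("pics/pre.png",np.hstack([a,b]))
E
```

```text
[529.083197   148.79027526 191.29101247] [-0.43191264  0.58241114 -0.3706719 ] [ 5.43780576e-02  1.26753351e-01  1.71298937e+00 -2.92051924e-04
  1.30220271e+00 -2.56781399e-02]
```

View pics/pre.png

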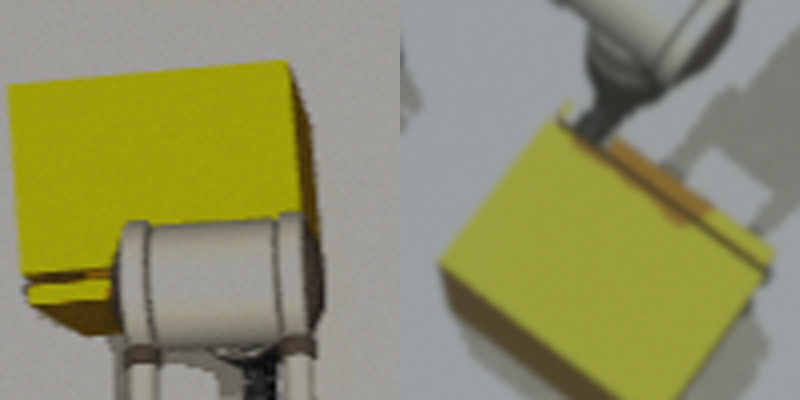

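The wrist covers the plate in the left (top) view. In the right (side) view the fingers stand in front of the plate at about (590,125). Now I push gently.

Call:
{"method": "apply_moves", "body": {
  "commands": [
    [[0,0.002,0],0,1],
    [[0,0.002,0],0,1],
    [[0,0.002,0],0,1],
    [[0,0.002,0],0,1],
    [[0,0.002,0],0,1],
    [[0,0.002,0],0,1],
    [[0,0.001,0],0,1],
    [[0,0.001,0],0,1],
    [[0,0,0],0,1]
  ]
}}

```text
clock: 5.53
tcp_pos: [543.5, 150.7, 191.4]
tcp_rot: [2.128, 2.31, -0.0]
ft_force: [-2.4, -1.9, 2.9]
gripper_width: 0.0
grip_force: 1.7
```

Call:
{"method": "apply_moves", "body": {
  "commands": [
    [[0,0.001,0],0,1],
    [[0,0.001,0],0,1],
    [[0,0,0],0,1]
  ]
}}

```text
clock: 5.78
tcp_pos: [544.1, 150.8, 191.4]
tcp_rot: [-2.127, -2.31, 0.004]
ft_force: [-8.3, -4.2, 5.9]
gripper_width: 0.1
grip_force: 4.6
```

Call:
{"method": "apply_moves", "body": {
  "commands": [
    [[0,0.001,0],0,1],
    [[0,0.001,0],0,1],
    [[0,0,0],0,1]
  ]
}}

```text
clock: 6.03
tcp_pos: [544.4, 150.8, 191.4]
tcp_rot: [-2.125, -2.308, 0.01]
ft_force: [-16.7, -5.8, 10.8]
gripper_width: -0.1
grip_force: 8.2
```

Call:
{"method": "apply_moves", "body": {
  "commands": [
    [[0,0.001,0],0,1],
    [[0,0,0],0,1]
  ]
}}

```text
clock: 6.2
tcp_pos: [544.6, 150.9, 191.5]
tcp_rot: [-2.124, -2.307, 0.012]
ft_force: [-20.7, -4.7, 13.9]
gripper_width: 0.1
grip_force: 10.2
```

```bash
python3 - <<'E'
from h import *
s=bot.sense();print(s["moment"],s["ft_force"])
c=bot.capture("top")
d=bot.capture("side")
a=cv2.resize(c["frame"][150:200,210:310,::-1],(800,400),interpolation=cv2.INTER_CUBIC)[:,:400]
b=cv2.resize(d["frame"][225:285,310:390,::-1],(800,600),interpolation=cv2.INTER_CUBIC)
cv2.imwrite("pics/push.png",b);cv2.imwrite("pics/pusht.png",a)
E
```

```text
[-0.61159392  2.40015007 -0.02979971] [-20.6791133   -4.70273954  13.90172163]
```

View pics/push.png

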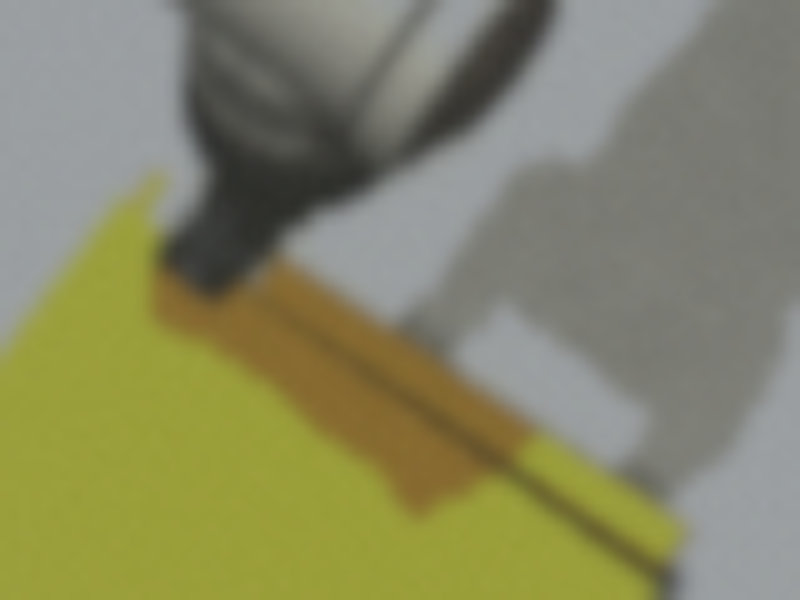

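The gap behind the door closes towards the free end at (220,290), so the door is pushed in to its stop. Now I withdraw the hand clear of the swing.

Call:
{"method": "apply_moves", "body": {
  "commands": [
    [[0,-0.01,0],0,1],
    [[0,-0.03,0],0,1],
    [[0,-0.03,0],0,1],
    [[0,-0.03,-0.01],0,1],
    [[0,-0.03,-0.02],0,1],
    [[0,0,-0.03],0,1],
    [[0,0,-0.03],0,1],
    [[0,0,-0.02],0,1],
    [[0,0,0],0,1],
    [[0,0,0],0,1],
    [[0,0,0],0,1],
    [[0,0,0],0,1],
    [[0,0,0],0,1],
    [[0,0,0],0,1],
    [[0,0,0],0,1],
    [[0,0,0],0,1]
  ]
}}

```text
clock: 7.63
tcp_pos: [418.6, 140.6, 300.9]
tcp_rot: [-2.128, -2.311, 0.001]
ft_force: [0.4, 0.4, -0.6]
gripper_width: -0.1
grip_force: 0.0
```

```bash
python3 - <<'E'
from h import *
d=bot.capture("side");c=bot.capture("top")
b=cv2.resize(d["frame"][215:315,285:385,::-1],(400,400),interpolation=cv2.INTER_CUBIC)
a=cv2.resize(c["frame"][120:220,210:310,::-1],(400,400),interpolation=cv2.INTER_CUBIC)
cv2.imwrite("pics/ajar.png",np.hstack([a,b]))
import pickle;pickle.dump({"side":d,"top":c},open("c1.pkl","wb"))
E
```

```text
(no output)
```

View pics/ajar.png

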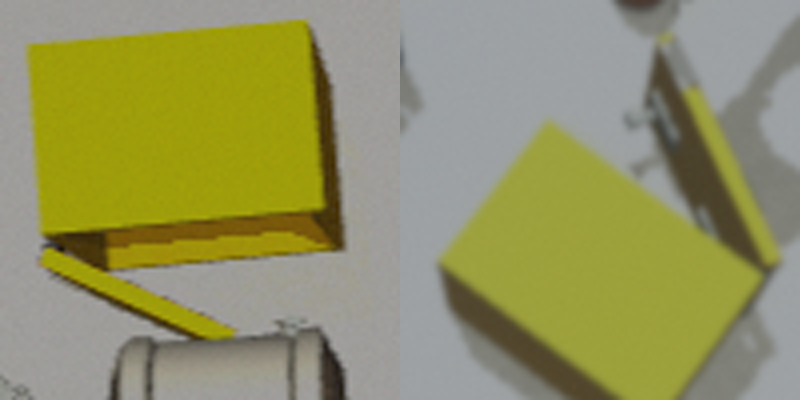

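Left (top): the door stands ajar, from the hinge at (42,252) to its edge at (232,332), about 0.5 rad. Right (side): the door's free end is near (660,40), with fittings low on its back. Next I turn the hand and insert it behind the door.

Call:
{"method": "apply_moves", "body": {
  "commands": [
    [[0,0,0],6,1],
    [[0,0,0],6,1],
    [[0,0,0],6,1],
    [[0,0,0],6,1],
    [[0,0,0],6,1],
    [[0,0,0],6,1],
    [[0,0,0],6,1],
    [[0,0,0],6,1],
    [[0,0,0],6,1],
    [[0,0,0],6,1],
    [[0.021,0.0094,0],0,1],
    [[0.021,0.0094,0],0,1],
    [[0.021,0.0094,0],0,1],
    [[0.021,0.0094,0],0,1],
    [[0.021,0.0094,0],0,1],
    [[0,0,0],0,1],
    [[0,0,0],0,1]
  ]
}}

```text
clock: 9.15
tcp_pos: [532.0, 161.8, 300.6]
tcp_rot: [-2.998, -0.937, 0.002]
ft_force: [-0.0, -0.2, 0.1]
gripper_width: 0.2
grip_force: 0.0
```

```bash
cat > plan.py <<'E'
from h import *
import pickle
s=bot.sense();P=s["tcp_pos"];M=R.from_rotvec(s["tcp_rot"]).as_matrix()
print(P.round(1),M.round(3).tolist())
yaw=.086;H=np.array([564,333.5]);W=lambda v:H+np.array([[np.cos(yaw),-np.sin(yaw)],[np.sin(yaw),np.cos(yaw)]])@v
def pos(t,s,p): return W(s*np.array([-np.sin(t),-np.cos(t)])+p*np.array([np.cos(t),-np.sin(t)]))
prev=P[:2]
for t,p in [(.5,40),(.6,25),(.8,20),(1.0,20),(1.2,20),(1.4,20),(1.5,20),(1.57,20)]:
    q=pos(t,165,p);d=M.T@np.r_[q-prev,0];print(t,q.round(1),"tool mm",d.round(1));prev=q
c=pickle.load(open("c1.pkl","rb"))["top"]
m2=lambda x,y:((x+.5)/4-.5+210,(y+.5)/4-.5+120)
a,b=[onz(c,*m2(*p),236)[:2] for p in[(42,252),(200,318)]]; v=b-a
print("ajar door top",a,b,"theta",-(np.arctan2(v[1],v[0])-(yaw-np.pi/2))%(2*np.pi))
E
python3 plan.py
```

```text
[532.  161.8 300.6] [[0.822, 0.569, -0.002], [0.569, -0.822, -0.0], [-0.001, -0.001, -1.0]]
0.5 [534.2 166.3] tool mm [ 4.5 -2.5 -0. ]
0.6 [504.6 177.5] tool mm [-18. -26.   0.]
0.8 [471.1 195.7] tool mm [-17.3 -34.1   0.1]
1.0 [445.5 216.9] tool mm [ -8.9 -32.    0. ]
1.2 [424.7 242.8] tool mm [ -2.4 -33.1   0. ]
1.4 [409.5 272.2] tool mm [  4.3 -32.9   0. ]
1.5 [404.1 288. ] tool mm [  4.6 -16.    0. ]
1.57 [401.4 299.3] tool mm [  4.1 -10.9   0. ]
ajar door top [557.52947912 336.81548377] [505.30704094 214.3285023 ] theta 0.4890143386129522
```

Call:
{"method": "apply_moves", "body": {
  "commands": [
    [[0,0,0.02],0,1],
    [[0,0,0.02],0,1],
    [[0,0,0.02],0,1],
    [[0,0,0.02],0,1],
    [[0,0,0.016],0,1],
    [[0,0,0],0,1],
    [[0,0,0],0,1]
  ]
}}

```text
clock: 9.73
tcp_pos: [530.6, 161.7, 205.1]
tcp_rot: [-2.998, -0.937, 0.003]
ft_force: [0.4, 0.0, -0.0]
gripper_width: -0.3
grip_force: 0.0
```

Call:
{"method": "apply_moves", "body": {
  "commands": [
    [[-0.003,-0.007,0],0,1],
    [[-0.003,-0.007,0],0,1],
    [[-0.004,-0.007,0],0,1],
    [[-0.004,-0.007,0],0,1],
    [[-0.0035,-0.007,0],0,1],
    [[-0.0035,-0.007,0],0,1],
    [[-0.0035,-0.007,0],0,1],
    [[-0.0035,-0.007,0],0,1],
    [[-0.0035,-0.007,0],0,1]
  ]
}}

```text
clock: 10.48
tcp_pos: [469.3, 196.0, 205.3]
tcp_rot: [2.998, 0.937, -0.0]
ft_force: [0.3, 0.1, 0.8]
gripper_width: 0.1
grip_force: 0.3
```

Clear of the carcass and on the arc at about 0.8 rad. I continue the push.

Call:
{"method": "apply_moves", "body": {
  "commands": [
    [[-0.0018,-0.0064,0],0,1],
    [[-0.0018,-0.0064,0],0,1],
    [[-0.0018,-0.0064,0],0,1],
    [[-0.0018,-0.0064,0],0,1],
    [[-0.0018,-0.0064,0],0,1],
    [[-0.0005,-0.0066,0],0,1],
    [[-0.0005,-0.0066,0],0,1],
    [[-0.0005,-0.0066,0],0,1],
    [[-0.0005,-0.0066,0],0,1],
    [[-0.0005,-0.0066,0],0,1]
  ]
}}

```text
clock: 11.32
tcp_pos: [423.1, 243.0, 205.3]
tcp_rot: [2.999, 0.937, -0.0]
ft_force: [1.5, 0.7, 0.6]
gripper_width: -0.1
grip_force: 0.3
```

Call:
{"method": "apply_moves", "body": {
  "commands": [
    [[0.0008,-0.0066,0],0,1],
    [[0.0008,-0.0066,0],0,1],
    [[0.0008,-0.0066,0],0,1],
    [[0.0008,-0.0066,0],0,1],
    [[0.0008,-0.0066,0],0,1],
    [[0.0012,-0.004,0],0,1],
    [[0.0012,-0.004,0],0,1],
    [[0.0012,-0.004,0],0,1],
    [[0,0,0],0,1],
    [[0,0,0],0,1]
  ]
}}

```text
clock: 12.15
tcp_pos: [404.0, 284.0, 205.2]
tcp_rot: [-2.998, -0.938, 0.0]
ft_force: [-0.2, -0.8, -0.2]
gripper_width: -0.0
grip_force: 0.0
```

```bash
python3 - <<'E'
from h import *
d=bot.capture("side");c=bot.capture("top")
b=cv2.resize(d["frame"][205:305,305:405,::-1],(400,400),interpolation=cv2.INTER_CUBIC)
a=cv2.resize(c["frame"][160:260,190:290,::-1],(400,400),interpolation=cv2.INTER_CUBIC)
cv2.imwrite("pics/open.png",np.hstack([a,b]))
import pickle;pickle.dump({"side":d,"top":c},open("c2.pkl","wb"))
E
```

```text
(no output)
```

View pics/open.png

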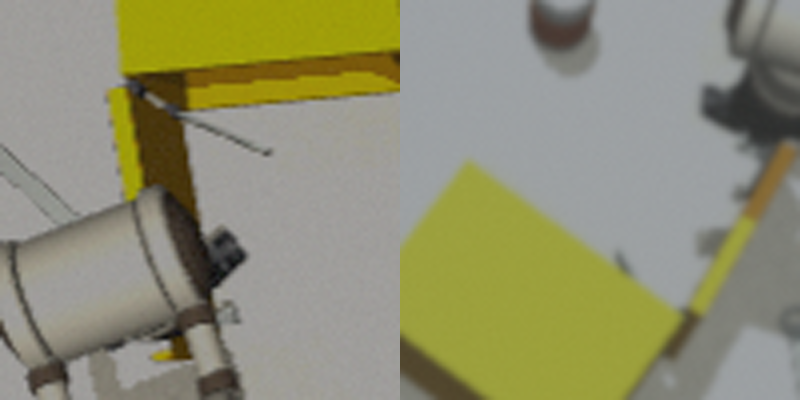

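```bash
cat > ang.py <<'E'
from h import *
import pickle,sys
C=pickle.load(open(sys.argv[1],"rb"))
for n,(x,y,w,h) in {"top":(205,178,45,90),"side":(455,230,0,0)}.items():
    if n=="side": x,y,w,h=360,215,60,75
    im=cv2.resize(C[n]["frame"][y:y+h,x:x+w,::-1],None,fx=8,fy=8,interpolation=cv2.INTER_CUBIC)
    hsv=cv2.cvtColor(im,cv2.COLOR_BGR2HSV)
    m=cv2.inRange(hsv,(10,120,80) if n=="side" else (24,150,110),(38,255,255)); m=cv2.morphologyEx(m,cv2.MORPH_OPEN,np.ones((9,9)))
    for c in sorted(cv2.findContours(m,cv2.RETR_EXTERNAL,cv2.CHAIN_APPROX_NONE)[0],key=cv2.contourArea)[::-1][:4]:
        if cv2.contourArea(c)<1500: continue
        pts=np.array([onz(C[n],*((p+.5)/8-.5+[x,y]),236)[:2] for p in c[::4,0].astype(float)])
        (cx,cy),(w1,h1),_=r=cv2.minAreaRect(pts.astype(np.float32)); b=cv2.boxPoints(r)
        e=max(b[1]-b[0],b[2]-b[1],key=np.linalg.norm); e=e if e[0]<0 else -e
        th=(-(np.arctan2(e[1],e[0])-(.086-np.pi/2)))%(2*np.pi)
        print(n,np.round([cx,cy,w1,h1],0),"theta",round(th,3))
E
python3 ang.py c2.pkl
```

```text
top [518. 333.  88.  16.] theta 1.467
top [554. 266.  19.  41.] theta 3.168
side [585. 308.  56.  51.] theta 0.95
side [487. 324. 163.  13.] theta 1.469
```

Both views put the door at about 1.47 rad, so it needs roughly 0.1 rad more.

Call:
{"method": "apply_moves", "body": {
  "commands": [
    [[0.0015,-0.004,0],0,1],
    [[0.0015,-0.004,0],0,1],
    [[0.0015,-0.004,0],0,1],
    [[0.0015,-0.004,0],0,1],
    [[0,0,0],0,1],
    [[0,0,0],0,1]
  ]
}}

```text
clock: 12.75
tcp_pos: [399.8, 300.8, 205.3]
tcp_rot: [-2.998, -0.938, 0.0]
ft_force: [-0.3, -1.0, 0.1]
gripper_width: 0.0
grip_force: 0.0
```

```bash
python3 - <<'E'
from h import *
import pickle;pickle.dump({n:bot.capture(n) for n in("side","top")},open("c3.pkl","wb"))
E
python3 ang.py c3.pkl
```

```text
top [521. 338.  81.  16.] theta 1.579
top [554. 266.  19.  41.] theta 3.181
side [488. 333. 164.  14.] theta 1.573
side [585. 309.  56.  51.] theta 0.95
```

Square: 1.58 rad from the top view and 1.57 from the side. I withdraw sideways off the door, go up, and move away.

Call:
{"method": "apply_moves", "body": {
  "commands": [
    [[-0.005,0.009,0],0,1],
    [[-0.005,0.009,0],0,1],
    [[-0.005,0.009,0],0,1],
    [[-0.005,0.009,0],0,1],
    [[0,0,-0.025],0,1],
    [[0,0,-0.025],0,1],
    [[0,0,-0.025],0,1],
    [[0,0,-0.025],0,1],
    [[0,0,-0.025],0,1],
    [[-0.0125,0.02,0],0,1],
    [[-0.0125,0.02,0],0,1],
    [[-0.0125,0.02,0],0,1],
    [[-0.0125,0.02,0],0,1],
    [[-0.0125,0.02,0],0,1],
    [[-0.0125,0.02,0],0,1],
    [[-0.0125,0.02,0],0,1],
    [[-0.0125,0.02,0],0,1],
    [[0,0,0],0,1],
    [[0,0,0],0,1],
    [[0,0,0],0,1]
  ]
}}

```text
clock: 14.52
tcp_pos: [412.8, 70.8, 330.3]
tcp_rot: [-2.999, -0.936, -0.0]
ft_force: [-0.2, 0.2, -0.1]
gripper_width: 0.1
grip_force: 0.0
```

```bash
python3 - <<'E'
from h import *
import pickle;C={n:bot.capture(n) for n in("side","top")};pickle.dump(C,open("c4.pkl","wb"))
cv2.imwrite("pics/final.png",C["top"]["frame"][:,:,::-1])
E
python3 ang.py c4.pkl
```

```text
top [481. 334. 161.  16.] theta 1.579
top [554. 266.  19.  41.] theta 3.181
side [488. 333. 163.  15.] theta 1.568
side [585. 309.  56.  51.] theta 0.95
```

View pics/final.png

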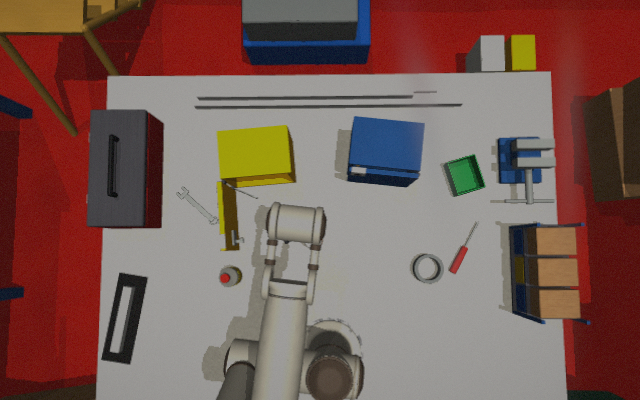

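The door stands square at (229,215), the bottle (230,276) and spanner (197,205) have not moved, blue is shut, and the arm is clear.

```bash
python3 -c "
from rig import bot
print(bot.hand_in())"
```

```text
the job is handed in; nothing more can be done
None
```

The yellow cupboard's door was pushed in at its plate, sprang ajar and now stands wide open at about 1.57 rad; the blue cupboard is shut, no loose item was seen to move (the spray can was hidden under the arm in the last picture), the arm is clear, and the job is handed in.

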